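Set the balcony watering timer to summer

TASK

Set the watering timer on the planter rail to summer: with a fingertip resting on its black knurled dial, turn the dial clockwise (seen from above) until it clicks in with its white pointer at the orange dot, then press the yellow button fully to store the setting. Work gently by touch alone: do not grip the dial or lift or shift the timer, and leave the pots, bottle, tools and lever lock as they are. Finish clear of everything.

Things in the scene. Friction and masses are not known exactly. Their poses are not given: they have to be found in the camera images.
- timer: Loose watering timer, 0.9 kg, grey-green box 124 (x) x 176 (y) x 85 mm (z) with a white top plate, standing in the rail's pot bay. Origin: centre of its underside; x to its back (towards the railing at yaw 0), y to its left, z up. On top: the dial, axis 24 mm to +y of the origin; the yellow button 62 mm to -y; five 11 mm dots in an arc round the dial.
- dial (a joint): Turn of the dial, rad, growing clockwise from above. Clicks 0.628 rad (36 deg) apart: 0 black dot (off), 0.628 blue, 1.257 green, 1.885 orange (summer), 2.513 white; stops at -0.15 and 2.66. Starts at blue or green, rarely caught between them. A sprung detent draws it to the nearest click when let go; about 0.045 N m to leave a click, falling to none halfway, whence it snaps on.
- dial_center (a point): Centre of the flat top face of the unpressed dial, on its vertical axis (fixed to the timer). Black disc, 76 mm in diameter, knurled rim, face 14 mm above the top plate, soft rubber skin. Sprung: under a fingertip the face sinks straight down from about 1 N, 1.4 N per mm, to a stop at 6 mm (about 9 N), and still turns.
- pointer_tip (a point): Outer end of the white pointer line on the dial's top face, 36.5 mm from the axis; turns with the dial.
- orange_dot (a point): Centre of the orange dot on the timer's top plate, 50.5 mm from the dial's axis. The pointer is at orange when it points from the axis to this dot.
- set_button (a joint): Travel of the yellow button, m: 0 = up, 0.005 = fully pressed (about 4 N). It springs back when released.
- set_button_top (a point): Centre of the top of the yellow button (22 mm in diameter, standing 9 mm above its 38 mm grey collar); presses straight down. Its centre is 86 mm from the dial's axis.
- rail: Dark powder-coated steel planter rail hung on the balcony railing, fixed. Origin: on the table plane below the middle of the pot bay, x towards the railing. Tray 246 x 860 mm with its floor 30 mm above the origin; pot bay 170 mm deep between low lips; tool channel 67 mm wide on the robot's side. Handrail behind it 126 mm to +x of the origin, top 182 mm up; lever lock to 210 mm.
- pot_cactus: White ceramic pot, 120 mm across, 110 mm high, cactus to 180 mm. Origin: centre of its underside. Leave alone.
- pot_aloe: White ceramic pot, 120 mm across, 110 mm high, spiky aloe to 170 mm. Origin: centre of its underside. Leave alone.
- spray_bottle: Orange spray bottle with white head, 78 mm across, 220 mm high. Origin: centre of its underside. Leave alone.
- dibber: Wooden dibber with a T handle, 210 mm long along its y, lying in the tool channel. Origin: under its shaft. Leave alone.
- garden_fork: Steel hand fork, 260 mm long along its y, lying in the tool channel. Origin: under the end of its handle by the neck. Leave alone.
- lock_lever (a joint): Red lever lock on the rail's left bracket, on top of the handrail: 0 = locked (flat), grows as it is lifted, rad. Leave locked.

How it is judged:
On the way, in this order (a step that is already met when the one before it is completed fails the run):
1. the dial is turned into the orange (summer) click (value of joint dial between 1.735 and 2.035 rad), for 0.2 s.
2. the yellow button is pressed fully with the dial at orange (all of step 1 and value of joint set_button above 0.004 m), for 0.05 s.
At the end, for the whole second after the job is handed in: The dial rests in the orange click (1.885 rad, within 0.15), the button is up (within 1.5 mm), the timer stands upright (0.08 rad) within 20 mm of its place, the lever lock is shut (under 0.2 rad), and the other five things are within 30 mm of their places and within 0.25 rad of upright (all of step 1 and velocity of joint dial between -0.1 and 0.1 rad/s and value of joint set_button below 0.0015 m and distance of timer from where it was at the start of the episode below 0.02 m and angle between timer's own z axis and vertical below 0.08 rad and linear speed of timer below 0.02 m/s and value of joint lock_lever below 0.2 rad and distance of each of pot_cactus, pot_aloe, spray_bottle, dibber, garden_fork from where it was at the start of the episode below 0.03 m and angle between each of pot_cactus, pot_aloe, spray_bottle, dibber, garden_fork's own z axis and vertical below 0.25 rad); the robot touches nothing.
It fails at once if the timer is lifted (over 8 mm), tipped (over 0.2 rad) or shoved (over 30 mm) (z of timer in the frame of rail above 0.038 m or angle between timer's own z axis and vertical above 0.2 rad or distance of timer from where it was at the start of the episode above 0.03 m).
It fails at once if the dial is gripped between the fingers (over 9 N on it with the hand centred over its axis and the face sunk less than 2 mm) (horizontal distance between the grasp point and dial_center below 0.015 m and z of the grasp point in the frame of dial_center below 0.02 m and z of pointer_tip in the frame of dial_center above -0.002 m and contact force between the fingers and timer above 9 N).
It fails at once if the timer is squeezed or pressed with more than 40 N (contact force between the fingers and timer above 40 N).
It fails at once if a pot, the bottle, or a tool is moved by more than 40 mm or lifted (distance of any of pot_cactus, pot_aloe, spray_bottle, dibber, garden_fork from where it was at the start of the episode above 0.04 m or z of any of pot_cactus, pot_aloe, spray_bottle, dibber, garden_fork in the frame of rail above 0.045 m).
It fails at once if the lever lock is opened (over 0.3 rad) (value of joint lock_lever above 0.3 rad).
It also fails if it takes over 51 s, if anything falls off the work surface, if the arm or the gripper's body presses on something with over 40 N, if the wrist force passes 120 N, or if a joint passes its speed limit or range.

ROBOT

A 6-joint arm with a two-finger parallel gripper is mounted at the origin on the work surface. World frame = base frame: x ahead of the robot, y to its left, z up, the work surface at z = 0. Lengths are in m, angles in rad, forces in N, time in s.
With the tool pointing down it reaches from about 0.275 to 1 m from the base axis. Payload 8.4 kg.
Tool frame: the origin (TCP) lies at the very end of the fingers, on their centre line; the grasp point (between the pads) lies arm.grip_point_offset behind it (arm.grip_point_offset is the distance from the TCP to the grasp point, in m); x points along the fingers, y is the direction in which the jaws open and shut, and the axes are right-handed (so a half turn about x gives the same grasp; the last joint's range is limited). The gripper opens to 85 mm and grips with 20 to 120 N. Pads are 22 mm wide; open, the fingers measure 114 mm over their backs; the gripper's body (76 mm by 85 mm) begins 54 mm behind the grasp point. The pads swing forward as they close: fully open they stand 13 mm farther back than shut.
Start: joints at [1.143, 0.353, 1.633, -0, 1.155, -0.002], TCP at [0.258, 0.569, 0.231] pointing down, gripper open.
Joint ranges: [-2.63, 2.63], [-0.92, 2.1], [0.06, 2.66], [-1.3, 4.44], [0, 2.69], [-3.02, 3.02]. Speed limits (rad/s): [2.22, 2.22, 2.79, 3.14, 3.14, 3.14].

INTERFACE

Orientations are given as a 3x3 rotation matrix whose columns are the frame's x, y, z axes.
In Python, from station import arm gives the robot as it stands.
- The arm moves only by the tool play_rows, never from a script. Its argument "steps" is a list of rows, each an object with "offset": the shift along the tool's x, y, z normalised to -1 to 1, where 1 is 4 cm, a list of three; "twist": the turn, a rotation vector about the tool's x, y, z normalised to -1 to 1, where 1 is 45 degrees, a list of three. In form: [{"offset": [dx, dy, dz], "twist": [wx, wy, wz]}, ...]. A call has 1 to 12 rows; each row shifts and turns the commanded pose from where the row before left it, along the tool's axes as they then stand; what a row does not reach is not made up. A row lasts 1/10 s, in which the tool goes at most 50 mm and 8.59 degrees, less where a joint would pass 70% of its speed; a pose out of reach is approached as far as the arm can. A call with a number of a shift or a turn outside -1 to 1 is refused whole. A call with a gripper value outside its range is refused whole. "jaw" is the gripper command: -1 is fully open, 1 is shut, values between are in proportion, set as the call begins (left out, the last holds). The fingers move at their own pace and stop on an object; "force" is the grip in N (left out, the last holds). Time passes only in rows, so rows that do not move let the fingers close. It gives the time, the measured TCP pose, the force and the opening at its end, in the units of the state.
- arm.get_state(): the state, without advancing time (a new reading comes with each control period).
- arm.grab_frame(name): name is "side" or "top" or "wrist"; returns the picture (420x560x3 uint8, red, green, blue); there is no depth.
- arm.camera_info(name): a dict with "mtx" (3x3 intrinsics, pixels), "R" (3x3) and "t" (3): a world point X has camera coordinates R X + t. Camera axes: x right, y down, z forward; pixel columns grow to the right and rows downward; lengths in m; the calibration is good to about 2 mm. A picture is of the moment at which its call begins: read the wrist's pose just before it. camera_info takes no time and is no camera call; for the wrist camera it gives the pose at the moment of the call.
- arm.close_job(): hands the job in, once; it reports no verdict.
The state is a dict: "time": time; "joint_positions": joint angles; "qvel": joint speeds; "tau": joint torques, N m; "ee_pos": TCP position; "orientation": TCP orientation; "force": force on the tool from outside, world axes, zero at the start; "torque": the same for the moment, N m; "width": finger opening in m.
Only numpy, scipy, OpenCV 4.12 (cv2) and the standard library are available. Lean on these libraries where they do the work, as an engineer would, in place of code of your own. Each camera call takes 0.05 s, during which the arm holds its last target.

## Working session

There is one attempt and no reset: what is moved stays moved. The work goes in short steps, Python scripts to look and compute and a tool call to move; the robot and the scene stay as the last step left them, time stands still between calls to the robot, and variables do not carry over. Pictures are saved under pics/ and viewed, and the job is handed in when it is done.

Besides the shell and the picture viewer there is one more tool, called after "Request:" as name(argument=value, ...) on one line, values as JSON. play_rows: Moves the arm, as the interface text tells. Its arguments: {"type":"object","properties":{"steps":{"type":"array","items":{"type":"object","properties":{"offset":{"type":"array","items":{"type":"number"}},"twist":{"type":"array","items":{"type":"number"}}}}},"jaw":{"type":"number"},"force":{"type":"number"}},"required":["steps"]}

```bash
ls; mkdir -p pics; python3 - <<'E'
from station import arm
import cv2,numpy as np
np.set_printoptions(precision=4,suppress=True)
s=arm.get_state();print(s);print(arm.grip_point_offset)
for n in ["side","top","wrist"]:
    c=arm.camera_info(n);print(n,c)
    cv2.imwrite(f"pics/{n}0.png",arm.grab_frame(n)[:,:,::-1])
E
```

```text
pics
{'time': 0.0, 'joint_positions': array([ 1.1426,  0.3536,  1.6342, -0.    ,  1.1552, -0.0024]), 'qvel': array([-0.0008, -0.0006, -0.0003, -0.0004,  0.001 ,  0.0011]), 'tau': array([  0.0029, -60.5246, -34.2077,   0.0003,   0.0092,   0.    ]), 'ee_pos': array([0.258 , 0.5687, 0.2306]), 'orientation': array([[-0.0006,  0.4131,  0.9107],
       [-0.0013,  0.9107, -0.4131],
       [-1.    , -0.0014, -0.    ]]), 'force': array([1.6995, 0.3727, 0.5008]), 'torque': array([-0.0245, -0.0116,  0.0525]), 'width': 0.08560099019062235}
0.0187
side {'mtx': array([[520.9241,   0.    , 278.1712],
       [  0.    , 520.9241, 211.747 ],
       [  0.    ,   0.    ,   1.    ]]), 'R': array([[ 0.8954, -0.4452,  0.0081],
       [-0.3439, -0.7031, -0.6224],
       [ 0.2828,  0.5545, -0.7826]]), 't': array([-0.4547,  0.3036,  1.2721])}
top {'mtx': array([[507.4559,   0.    , 271.6566],
       [  0.    , 507.4559, 211.3375],
       [  0.    ,   0.    ,   1.    ]]), 'R': array([[-0.0007, -1.    ,  0.0017],
       [-0.9988,  0.0006, -0.048 ],
       [ 0.048 , -0.0017, -0.9988]]), 't': array([0.0546, 0.5269, 1.1218])}
wrist {'mtx': array([[321.1297,   0.    , 278.1727],
       [  0.    , 321.1297, 210.7233],
       [  0.    ,   0.    ,   1.    ]]), 'R': array([[ 0.4127,  0.9109, -0.0009],
       [ 0.8658, -0.392 ,  0.3109],
       [ 0.2829, -0.1291, -0.9504]]), 't': array([-0.6244, -0.0403,  0.3802])}
```

View pics/side0.png

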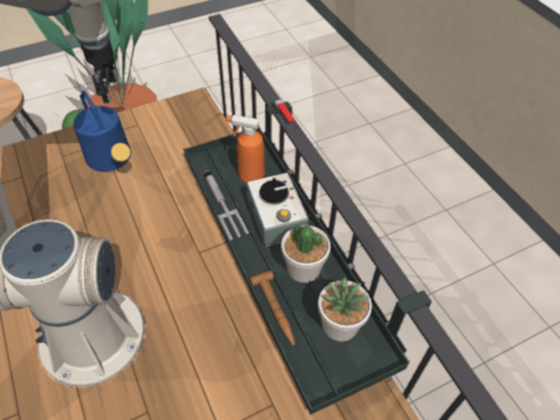

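View pics/top0.png

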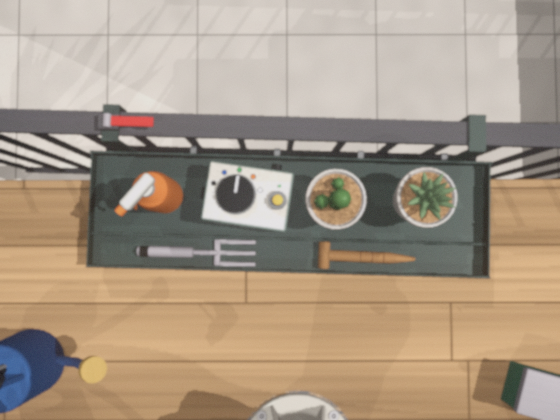

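View pics/wrist0.png

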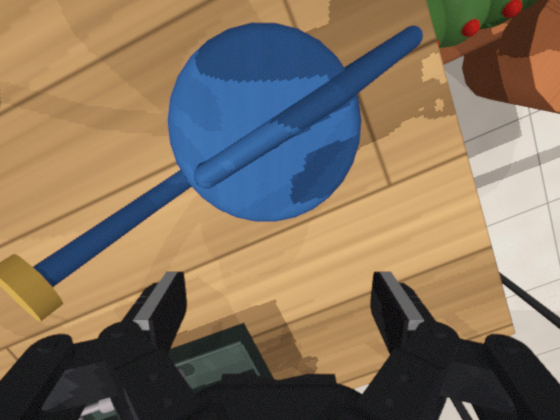

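```bash
cat > h.py <<'E'
from station import arm
import cv2,numpy as np
np.set_printoptions(precision=4,suppress=True)
def ray(c,uv,z):
    d=np.linalg.inv(c["mtx"])@np.array([uv[0],uv[1],1.]); R=c["R"];C=-R.T@c["t"];w=R.T@d
    return C+w*(z-C[2])/w[2]
def proj(c,X):
    p=c["mtx"]@(c["R"]@np.asarray(X)+c["t"]);return p[:2]/p[2]
E
python3 - <<'E'
from h import *
im=cv2.imread("pics/top0.png")[150:245,185:310]
cv2.imwrite("pics/top0z.png",cv2.resize(im,None,fx=6,fy=6,interpolation=cv2.INTER_CUBIC))
im=cv2.imread("pics/side0.png")[165:240,235:315]
cv2.imwrite("pics/side0z.png",cv2.resize(im,None,fx=8,fy=8,interpolation=cv2.INTER_CUBIC))
E
```

```text
(no output)
```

View pics/top0z.png

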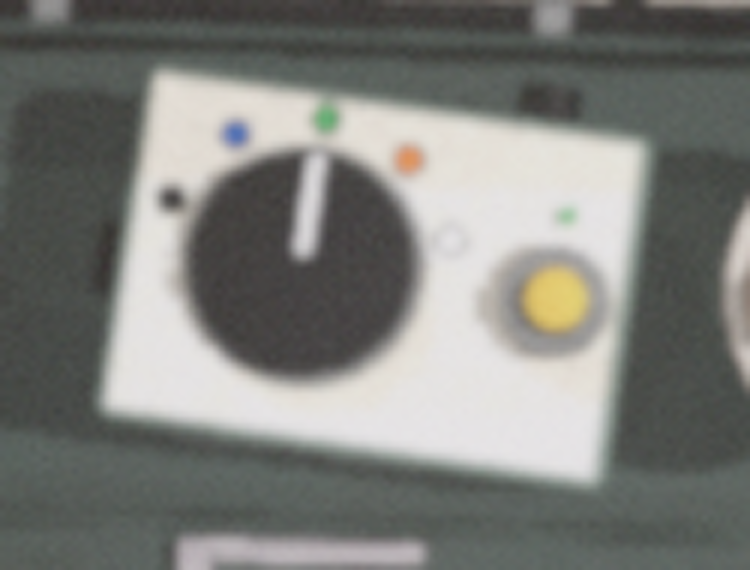

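View pics/side0z.png

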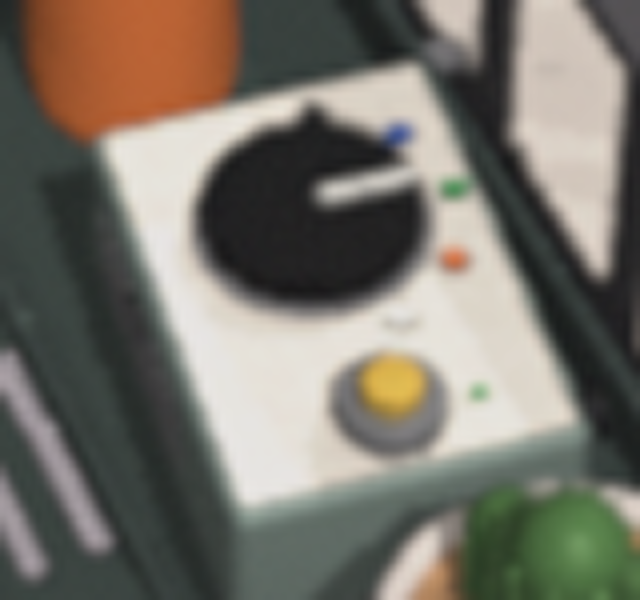

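```bash
python3 - <<'E'
from h import *
c=arm.camera_info("top")
im=cv2.imread("pics/top0.png")
roi=(150,245,185,310);x0,y0=185,150
cr=cv2.resize(im[150:245,185:310],None,fx=4,fy=4,interpolation=cv2.INTER_CUBIC)
hsv=cv2.cvtColor(cr,cv2.COLOR_BGR2HSV)
def cen(m,name,z,k=1):
    n,l,st,ce=cv2.connectedComponentsWithStats(m.astype(np.uint8))
    for i in np.argsort(-st[1:,4])[:k]+1:
        uv=(ce[i]+.5)/4-.5+[x0,y0]; print(name,st[i],uv,ray(c,uv,z))
H,S,V=[hsv[...,i].astype(int) for i in range(3)]
cen((H>10)&(H<18)&(S>90)&(V>150),"orange",.115,2)
cen((H>20)&(H<32)&(S>110)&(V>120),"yellow",.139+.0,2)
cen((H>100)&(H<130)&(S>90),"blue",.115)
cen((H>45)&(H<80)&(S>80)&(V>80),"green",.115,2)
m=(V<90)&(S<80)
cen(m,"dark",.129,3)
# dial hull: component at center
n,l,st,ce=cv2.connectedComponentsWithStats(((V<95)).astype(np.uint8))
i=l[int((203-y0)*4),int((235-x0)*4)];cs,_=cv2.findContours((l==i).astype(np.uint8),0,2)
h=cv2.convexHull(max(cs,key=cv2.contourArea));(u,r)=cv2.minEnclosingCircle(h);e=cv2.fitEllipse(h);print(st[i],u,r,e)
uv=(np.array(e[0])+.5)/4-.5+[x0,y0];print("dial",uv,ray(c,uv,.127))
for nm,uv in [("ptip",(319/6+x0,152/6+y0)),("pbase",(303/6+x0,258/6+y0))]:print(nm,ray(c,uv,.129))
for nm,uv in [("c1",(155,70)),("c2",(648,140)),("c3",(600,482)),("c4",(103,413))]:print(nm,ray(c,np.array(uv)/6+[x0,y0],.115))
for q in [(94,152),(489,155),(489,274),(88,265)]: print(ray(c,q,.03))
E
```

```text
orange [266  99  14  15 160] [252.6813 176.1422] [0.5939 0.0931 0.115 ]
yellow [ 351  182   37   37 1096] [276.8241 199.5938] [0.5442 0.0442 0.139 ]
blue [152  85  10   9  75] [223.8717 171.8883] [0.6027 0.1519 0.115 ]
green [214  75   8   9  59] [238.9936 169.3581] [0.6078 0.1211 0.115 ]
dark [    0    48   331   280 20062] [198.2808 194.9836] [0.5543 0.2018 0.129 ]
dark [    0     0   500    50 19139] [249.0861 155.2232] [0.6346 0.0999 0.129 ]
dark [  128   105   144   143 14652] [234.3676 194.5947] [0.5551 0.1294 0.129 ]
[  127   104   146   145 15035] (199.59402465820312, 175.74998474121094) 73.57914733886719 ((199.71034240722656, 175.84840393066406), (144.9300537109375, 146.4091033935547), 69.59307861328125)
dial [234.5526 193.5871] [0.5573 0.1292 0.127 ]
ptip [0.5939 0.1218 0.129 ]
pbase [0.5583 0.1271 0.129 ]
c1 [0.6237 0.1786 0.115 ]
c2 [0.5996 0.0109 0.115 ]
c3 [0.4834 0.0274 0.115 ]
c4 [0.5069 0.1956 0.115 ]
[0.6578 0.4473 0.03  ]
[ 0.6507 -0.4271  0.03  ]
[ 0.3885 -0.4215  0.03  ]
[0.4088 0.4564 0.03  ]
```

Request:
play_rows(jaw=1, force=20, steps=[{"offset": [-0.7, 0, 0], "twist": [-0.18, 0, 0]}, {"offset": [-0.7, 0, 0], "twist": [-0.18, 0, 0]}, {"offset": [-0.7, 0, 0], "twist": [-0.18, 0, 0]}, {"offset": [0, 0, 0], "twist": [0, 0, 0]}])

```text
time: 0.55
ee_pos: [0.2589, 0.5708, 0.3194]
orientation: [[0.003, -0.003, 1.0], [0.006, 1.0, 0.003], [-1.0, 0.006, 0.003]]
force: [1.0, -0.1, -0.1]
width: 0.0283
```

Request:
play_rows(steps=[{"offset": [0, -0.9, 0.57], "twist": [0, 0, 0]}, {"offset": [0, -0.9, 0.57], "twist": [0, 0, 0]}, {"offset": [0, -0.9, 0.57], "twist": [0, 0, 0]}, {"offset": [0, -0.9, 0.57], "twist": [0, 0, 0]}, {"offset": [0, -0.9, 0.57], "twist": [0, 0, 0]}, {"offset": [0, -0.9, 0.57], "twist": [0, 0, 0]}, {"offset": [0, -0.9, 0.57], "twist": [0, 0, 0]}, {"offset": [0, -0.9, 0.57], "twist": [0, 0, 0]}, {"offset": [0, -0.9, 0.57], "twist": [0, 0, 0]}, {"offset": [0, -0.9, 0.57], "twist": [0, 0, 0]}, {"offset": [0, -0.9, 0.57], "twist": [0, 0, 0]}, {"offset": [0, 0, 0], "twist": [0, 0, 0]}])

```text
time: 1.75
ee_pos: [0.51, 0.1688, 0.3144]
orientation: [[-0.0, 0.007, 1.0], [-0.002, 1.0, -0.007], [-1.0, -0.002, -0.0]]
force: [-0.8, -0.5, -0.4]
width: -0.0001
```

```bash
python3 - <<'E'
from h import *
s=arm.get_state();print({k:s[k] for k in s if k!='tau'})
c=arm.camera_info("wrist");im=arm.grab_frame("wrist")[:,:,::-1].copy()
cv2.imwrite("pics/w1raw.png",im)
for X in [(.558,.1285,.129),(.5442,.0442,.135),(.594,.093,.115)]:
    u=proj(c,X);print(u);cv2.drawMarker(im,tuple(int(round(a)) for a in u),(255,0,255),0,10)
cv2.imwrite("pics/w1.png",im)
E
```

```text
{'time': 1.75, 'joint_positions': array([ 0.3179,  0.1437,  1.721 , -0.0017,  1.2776, -1.2452]), 'qvel': array([ 0.0676, -0.0105,  0.0191,  0.0401,  0.0077,  0.0725]), 'ee_pos': array([0.51  , 0.1688, 0.3144]), 'orientation': array([[-0.0002,  0.0072,  1.    ],
       [-0.0018,  1.    , -0.0072],
       [-1.    , -0.0018, -0.0002]]), 'force': array([-0.7503, -0.4692, -0.4404]), 'torque': array([ 0.0515,  0.0305, -0.0112]), 'width': -0.00011399738254499468}
[241.7337 229.0061]
[161.4563 219.4503]
[214.0499 253.4735]
```

View pics/w1.png

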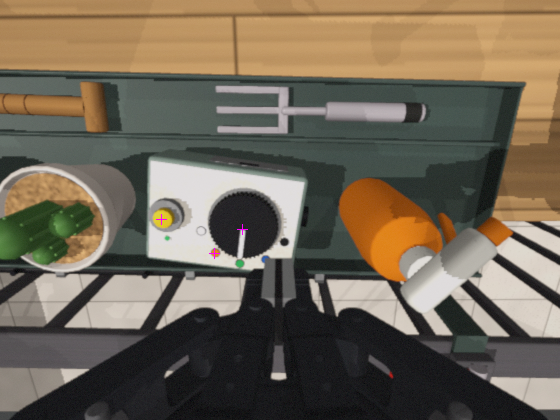

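```bash
python3 - <<'E'
from h import *
c=arm.camera_info("wrist");im=cv2.imread("pics/w1raw.png")
x0,y0=140,140
cr=cv2.resize(im[140:275,140:310],None,fx=4,fy=4,interpolation=cv2.INTER_CUBIC)
cv2.imwrite("pics/w1z.png",cr)
hsv=cv2.cvtColor(cr,cv2.COLOR_BGR2HSV);H,S,V=[hsv[...,i].astype(int) for i in range(3)]
def cen(m,name,z):
    n,l,st,ce=cv2.connectedComponentsWithStats(m.astype(np.uint8))
    i=np.argmax(st[1:,4])+1
    uv=(ce[i]+.5)/4-.5+[x0,y0]; print(name,st[i],uv,ray(c,uv,z))
cen(((H<14)|(H>174))&(S>120)&(V>150),"orange",.115)
cen((H>20)&(H<32)&(S>110)&(V>120),"yellow",.135)
cen((H>45)&(H<80)&(S>100)&(V>80),"green",.115)
n,l,st,ce=cv2.connectedComponentsWithStats((V<75).astype(np.uint8))
i=l[int((205-y0)*4),int((244-x0)*4)];cs,_=cv2.findContours((l==i).astype(np.uint8),0,2)
h=cv2.convexHull(max(cs,key=cv2.contourArea));e=cv2.fitEllipse(h);print(st[i],e)
uv=(np.array(e[0])+.5)/4-.5+[x0,y0];print("dial",uv,ray(c,uv,.127),ray(c,uv,.122))
E
```

```text
orange [286 437  32  30 135] [215.5639 251.5843] [0.5902 0.097  0.115 ]
yellow [  51  272   82   81 4947] [162.4804 218.009 ] [0.5412 0.0476 0.135 ]
green [384 481  31  28 652] [239.3742 263.1538] [0.6054 0.1242 0.115 ]
[  277   207   277   264 53589] ((416.57159423828125, 338.448974609375), (264.012939453125, 277.38983154296875), 94.30474090576172)
dial [243.7679 224.2372] [0.5518 0.1328 0.127 ] [0.5537 0.1322 0.122 ]
```

View pics/w1z.png

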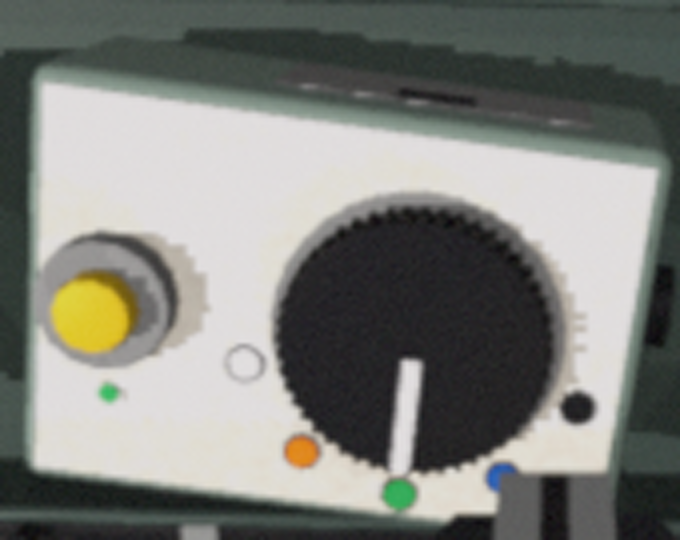

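```bash
python3 - <<'E'
from h import *
s=arm.get_state();print(s["time"],s["ee_pos"],s["qvel"])
c=arm.camera_info("wrist");im=arm.grab_frame("wrist")[:,:,::-1].copy()
x0,y0=140,140
cr=cv2.resize(im[140:275,140:310],None,fx=4,fy=4,interpolation=cv2.INTER_CUBIC)
hsv=cv2.cvtColor(cr,cv2.COLOR_BGR2HSV);H,S,V=[hsv[...,i].astype(int) for i in range(3)]
def cen(m,name,z):
    n,l,st,ce=cv2.connectedComponentsWithStats(m.astype(np.uint8))
    i=np.argmax(st[1:,4])+1
    uv=(ce[i]+.5)/4-.5+[x0,y0]; print(name,st[i],uv,ray(c,uv,z))
cen((H>8)&(H<18)&(S>120)&(V>150),"orange",.115)
cen((H>20)&(H<32)&(S>110)&(V>120),"yellow",.135)
cen((H>45)&(H<80)&(S>100)&(V>80),"green",.115)
cen((V<70),"dial",.127)
print(arm.get_state()["qvel"],arm.get_state()["ee_pos"])
E
```

```text
1.8 [0.5089 0.1707 0.3143] [ 0.0514 -0.0076  0.0095  0.0175  0.0071  0.0209]
orange [278 442  33  29 758] [213.2022 253.6181] [0.5928 0.0941 0.115 ]
yellow [  44  277   82   81 4997] [160.7086 219.1569] [0.5425 0.0456 0.135 ]
green [378 485  30  28 635] [237.6407 264.2541] [0.6068 0.1221 0.115 ]
dial [  270   212   276   264 53086] [242.0253 224.4419] [0.5521 0.1308 0.127 ]
[ 0.0363 -0.0074  0.0035  0.0048  0.0038  0.0016] [0.5082 0.1719 0.3144]
```

Request:
play_rows(steps=[{"offset": [0.5, -0.31, 0.16], "twist": [0, 0, 0]}, {"offset": [0.7, -0.31, 0.16], "twist": [0, 0, 0]}, {"offset": [0.7, -0.31, 0.16], "twist": [0, 0, 0]}, {"offset": [0.7, -0.31, 0.16], "twist": [0, 0, 0]}, {"offset": [0.5, 0, 0], "twist": [0, 0, 0]}, {"offset": [0.3, 0, 0], "twist": [0, 0, 0]}, {"offset": [0, 0, 0], "twist": [0, 0, 0]}, {"offset": [0, 0, 0], "twist": [0, 0, 0]}, {"offset": [0, 0, 0], "twist": [0, 0, 0]}, {"offset": [0, 0, 0], "twist": [0, 0, 0]}])

```text
time: 2.85
ee_pos: [0.5344, 0.1235, 0.1804]
orientation: [[0.002, 0.001, 1.0], [0.0, 1.0, -0.001], [-1.0, 0.0, 0.002]]
force: [-0.4, 0.5, 0.1]
width: 0.0003
```

```bash
python3 - <<'E'
from h import *
s=arm.get_state();print(s["time"],s["ee_pos"],s["orientation"],s["qvel"],s["force"])
cv2.imwrite("pics/w2.png",arm.grab_frame("wrist")[:,:,::-1])
E
```

```text
2.85 [0.5344 0.1235 0.1804] [[ 0.0018  0.0014  1.    ]
 [ 0.0004  1.     -0.0014]
 [-1.      0.0004  0.0018]] [-0.003   0.0025  0.0031  0.0009 -0.0026  0.0004] [-0.3809  0.47    0.1117]
```

View pics/w2.png

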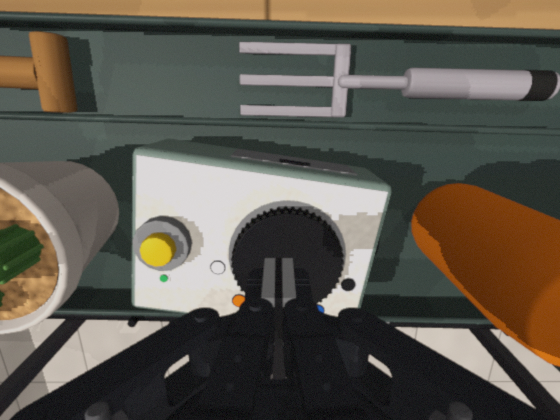

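Request:
play_rows(steps=[{"offset": [0.4, 0, 0], "twist": [0, 0, 0]}, {"offset": [0.4, -0.02, 0], "twist": [0, 0, 0]}, {"offset": [0.25, -0.02, 0], "twist": [0, 0, 0]}, {"offset": [0.12, 0, 0], "twist": [0, 0, 0]}, {"offset": [0, 0, 0], "twist": [0, 0, 0]}, {"offset": [0, 0, 0], "twist": [0, 0, 0]}, {"offset": [0, 0, 0], "twist": [0, 0, 0]}, {"offset": [0, 0, 0], "twist": [0, 0, 0]}])

```text
time: 3.7
ee_pos: [0.5342, 0.1216, 0.133]
orientation: [[0.001, 0.002, 1.0], [0.0, 1.0, -0.002], [-1.0, 0.0, 0.001]]
force: [-0.2, -0.4, -0.6]
width: -0.0001
```

Request:
play_rows(steps=[{"offset": [0.03, 0, 0], "twist": [0, 0, 0]}, {"offset": [0.03, 0, 0], "twist": [0, 0, 0]}, {"offset": [0.03, 0, 0], "twist": [0, 0, 0]}, {"offset": [0, 0, 0], "twist": [0, 0, 0]}, {"offset": [0, 0, 0], "twist": [0, 0, 0]}, {"offset": [0, 0, 0], "twist": [0, 0, 0]}])

```text
time: 4.3
ee_pos: [0.5338, 0.1215, 0.1289]
orientation: [[-0.0, 0.002, 1.0], [-0.0, 1.0, -0.002], [-1.0, -0.0, -0.0]]
force: [-0.4, -0.3, -0.4]
width: -0.0001
```

Request:
play_rows(steps=[{"offset": [0.03, 0, 0], "twist": [0, 0, 0]}, {"offset": [0.03, 0, 0], "twist": [0, 0, 0]}, {"offset": [0, 0, 0], "twist": [0, 0, 0]}, {"offset": [0, 0, 0], "twist": [0, 0, 0]}, {"offset": [0, 0, 0], "twist": [0, 0, 0]}])

```text
time: 4.8
ee_pos: [0.5338, 0.1215, 0.1266]
orientation: [[0.0, 0.002, 1.0], [-0.0, 1.0, -0.002], [-1.0, -0.0, 0.0]]
force: [-1.7, 0.0, 4.3]
width: 0.0
```

Request:
play_rows(steps=[{"offset": [0.03, 0, 0], "twist": [0, 0, 0]}, {"offset": [0, 0, 0], "twist": [0, 0, 0]}, {"offset": [0, 0, 0], "twist": [0, 0, 0]}, {"offset": [0, 0.041, -0.012], "twist": [0.089, 0, 0]}, {"offset": [0, 0.041, -0.012], "twist": [0.089, 0, 0]}, {"offset": [0, 0.041, -0.012], "twist": [0.089, 0, 0]}, {"offset": [0, 0.041, -0.012], "twist": [0.089, 0, 0]}, {"offset": [0, 0, 0], "twist": [0, 0, 0]}])

```text
time: 5.6
ee_pos: [0.5326, 0.1283, 0.1254]
orientation: [[0.0, 0.28, 0.96], [-0.0, 0.96, -0.28], [-1.0, -0.0, 0.0]]
force: [-1.4, -1.1, 5.8]
width: -0.0
```

Request:
play_rows(steps=[{"offset": [0, 0.041, -0.012], "twist": [0.089, 0, 0]}, {"offset": [0, 0.041, -0.012], "twist": [0.089, 0, 0]}, {"offset": [0, 0.041, -0.012], "twist": [0.089, 0, 0]}, {"offset": [0, 0.041, -0.012], "twist": [0.089, 0, 0]}, {"offset": [0, 0.041, -0.012], "twist": [0.089, 0, 0]}, {"offset": [0, 0.02, -0.006], "twist": [0.044, 0, 0]}, {"offset": [0, 0, 0], "twist": [0, 0, 0]}, {"offset": [0, 0, 0], "twist": [0, 0, 0]}])

```text
time: 6.4
ee_pos: [0.5339, 0.1374, 0.1254]
orientation: [[-0.0, 0.617, 0.787], [-0.0, 0.787, -0.617], [-1.0, -0.0, -0.0]]
force: [-1.9, 0.1, 5.8]
width: 0.0001
```

Request:
play_rows(steps=[{"offset": [-0.06, 0, 0], "twist": [0, 0, 0]}, {"offset": [-0.15, 0, 0], "twist": [0, 0, 0]}, {"offset": [-0.5, 0, 0], "twist": [0, 0, 0]}, {"offset": [-0.7, 0, 0], "twist": [0, 0, 0]}, {"offset": [-0.9, 0, 0], "twist": [0, 0, 0]}, {"offset": [-0.5, 0, -0.7], "twist": [0, 0, 0]}, {"offset": [0, 0, -0.7], "twist": [0, 0, 0]}, {"offset": [0, 0, 0], "twist": [0, 0, 0]}, {"offset": [0, 0, 0], "twist": [0, 0, 0]}, {"offset": [0, 0, 0], "twist": [0, 0, 0]}, {"offset": [0, 0, 0], "twist": [0, 0, 0]}])

```text
time: 7.5
ee_pos: [0.4904, 0.1716, 0.2373]
orientation: [[-0.0, 0.618, 0.786], [-0.0, 0.786, -0.618], [-1.0, -0.0, -0.0]]
force: [0.2, -0.2, 0.1]
width: -0.0002
```

```bash
python3 - <<'E'
from h import *
s=arm.get_state();print(s["time"],s["ee_pos"],s["orientation"],s["qvel"],s["force"])
cv2.imwrite("pics/w3.png",arm.grab_frame("wrist")[:,:,::-1])
E
```

```text
7.5 [0.4904 0.1716 0.2373] [[-0.0004  0.6178  0.7863]
 [-0.0003  0.7863 -0.6178]
 [-1.     -0.0004 -0.0001]] [0.0003 0.0008 0.0001 0.0028 0.0007 0.0012] [ 0.1778 -0.1645  0.118 ]
```

View pics/w3.png

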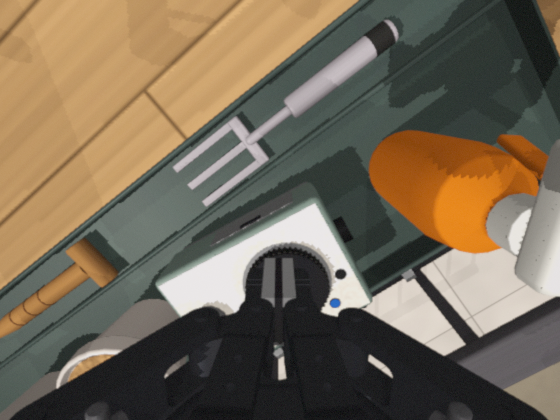

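Request:
play_rows(steps=[{"offset": [-0.4, 0, 0], "twist": [-0.17, 0, 0]}, {"offset": [-0.4, 0, 0], "twist": [-0.17, 0, 0]}, {"offset": [-0.4, 0, 0], "twist": [-0.17, 0, 0]}, {"offset": [-0.4, 0, 0], "twist": [-0.17, 0, 0]}, {"offset": [-0.3, 0, 0], "twist": [-0.167, 0, 0]}, {"offset": [0, 0, 0], "twist": [0, 0, 0]}, {"offset": [0, 0, 0], "twist": [0, 0, 0]}, {"offset": [0, 0, 0], "twist": [0, 0, 0]}])

```text
time: 8.35
ee_pos: [0.4897, 0.1717, 0.3127]
orientation: [[-0.001, 0.003, 1.0], [-0.001, 1.0, -0.003], [-1.0, -0.001, -0.001]]
force: [0.3, 0.2, -0.4]
width: -0.0001
```

```bash
python3 - <<'E'
from h import *
s=arm.get_state();print(s["time"],s["ee_pos"],s["orientation"],s["qvel"],s["force"])
c=arm.camera_info("wrist");im=arm.grab_frame("wrist")[:,:,::-1].copy()
cv2.imwrite("pics/w4.png",im)
for X in [(.557,.129,.129),(.543,.045,.135),(.5934,.0936,.115)]: print(proj(c,X))
np.savez("c4.npz",**c)
E
```

```text
8.35 [0.4897 0.1717 0.3127] [[-0.0014  0.0033  1.    ]
 [-0.0005  1.     -0.0033]
 [-1.     -0.0005 -0.0014]] [ 0.0025  0.0002 -0.0015  0.0009  0.0039 -0.0112] [ 0.2908  0.2324 -0.3739]
[239.6933 245.9562]
[160.6049 236.5682]
[212.4069 269.2984]
```

View pics/w4.png

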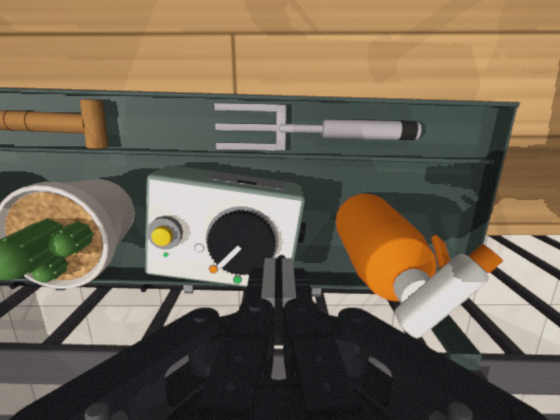

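```bash
python3 - <<'E'
from h import *
c=np.load("c4.npz");im=cv2.imread("pics/w4.png")
x0,y0=140,160
cr=cv2.resize(im[160:290,140:310],None,fx=4,fy=4,interpolation=cv2.INTER_CUBIC)
cv2.imwrite("pics/w4z.png",cr)
hsv=cv2.cvtColor(cr,cv2.COLOR_BGR2HSV);H,S,V=[hsv[...,i].astype(int) for i in range(3)]
def cen(m,name,z):
    n,l,st,ce=cv2.connectedComponentsWithStats(m.astype(np.uint8))
    i=np.argmax(st[1:,4])+1
    uv=(ce[i]+.5)/4-.5+[x0,y0]; print(name,st[i],uv,ray(c,uv,z));return l==i
cen((H>8)&(H<18)&(S>120)&(V>150),"orange",.115)
cen((H>20)&(H<32)&(S>110)&(V>120),"yellow",.135)
cen((H>45)&(H<80)&(S>100)&(V>80),"green",.115)
d=cen((V<70),"dial",.127)
cs,_=cv2.findContours(d.astype(np.uint8),0,2);hl=cv2.convexHull(max(cs,key=cv2.contourArea))
M=np.zeros(V.shape,np.uint8);cv2.fillConvexPoly(M,hl,1);M=cv2.erode(M,np.ones((13,13)))
p=cen((M>0)&(V>140),"ptr",.129)
ys,xs=np.nonzero(p);P=np.array([ray(c,((x+.5)/4-.5+x0,(y+.5)/4-.5+y0),.129)[:2] for x,y in zip(xs,ys)])
w,v=np.linalg.eigh(np.cov(P.T));a=v[:,1];a=a*np.sign(a[0]);print("ptr dir",np.degrees(np.arctan2(a[1],a[0])), "len",np.ptp(P@a))
E
```

```text
orange [277 423  32  29 729] [212.8524 268.8047] [0.5927 0.0942 0.115 ]
yellow [  46  264   80   81 4830] [161.0114 236.0559] [0.5424 0.0455 0.135 ]
green [375 465  29  28 632] [236.9288 279.2069] [0.6068 0.1221 0.115 ]
dial [  212   200   330   320 58725] [241.3452 246.5082] [0.5586 0.1306 0.127 ]
ptr [  227   341   208   163 14938] [219.8418 270.1947] [0.587  0.1052 0.129 ]
ptr dir 71.77098410291585 len 0.0570731908641689
```

View pics/w4z.png

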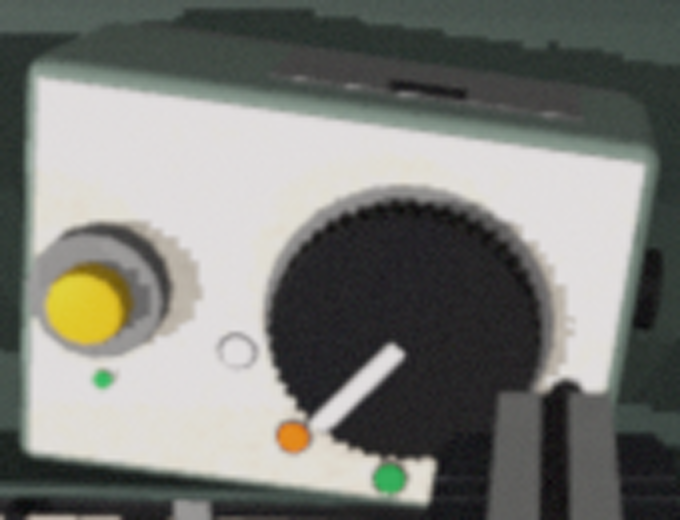

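```bash
python3 - <<'E'
from h import *
c=np.load("c4.npz")
a=ray(c,(397/4+140,350/4+160),.129);b=ray(c,(317/4+140,425/4+160),.129);d=b-a
print(a,b,np.degrees(np.arctan2(d[1],d[0])))
E
```

```text
[0.5589 0.1284 0.129 ] [0.582  0.1048 0.129 ] -45.56451470207026
```

Request:
play_rows(steps=[{"offset": [0, -0.6, 0.27], "twist": [0, 0, 0]}, {"offset": [0, -0.65, 0.27], "twist": [0, 0, 0]}, {"offset": [0.4, -0.65, 0.27], "twist": [0, 0, 0]}, {"offset": [0.7, -0.65, 0.27], "twist": [0, 0, 0]}, {"offset": [0.7, -0.6, 0.27], "twist": [0, 0, 0]}, {"offset": [0.7, 0, 0], "twist": [0, 0, 0]}, {"offset": [0.7, 0, 0], "twist": [0, 0, 0]}, {"offset": [0.4, 0, 0], "twist": [0, 0, 0]}, {"offset": [0, 0, 0], "twist": [0, 0, 0]}, {"offset": [0, 0, 0], "twist": [0, 0, 0]}, {"offset": [0, 0, 0], "twist": [0, 0, 0]}, {"offset": [0, 0, 0], "twist": [0, 0, 0]}])

```text
time: 9.6
ee_pos: [0.5447, 0.0462, 0.1708]
orientation: [[0.002, 0.0, 1.0], [0.0, 1.0, -0.0], [-1.0, 0.0, 0.002]]
force: [-0.3, 0.2, -0.7]
width: -0.0002
```

```bash
python3 - <<'E'
from h import *
s=arm.get_state();print(s["time"],s["ee_pos"],s["orientation"],s["qvel"],s["force"])
cv2.imwrite("pics/w5.png",arm.grab_frame("wrist")[:,:,::-1])
cv2.imwrite("pics/s5.png",cv2.resize(arm.grab_frame("side")[140:280,200:360,::-1],None,fx=4,fy=4,interpolation=2))
E
```

```text
9.6 [0.5447 0.0462 0.1708] [[ 0.0019  0.0002  1.    ]
 [ 0.0002  1.     -0.0002]
 [-1.      0.0002  0.0019]] [-0.0003  0.0001  0.0034 -0.0007 -0.0002 -0.0011] [-0.2606  0.233  -0.6926]
```

View pics/w5.png

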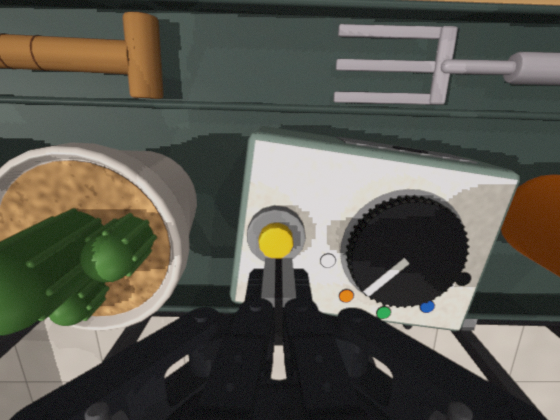

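View pics/s5.png

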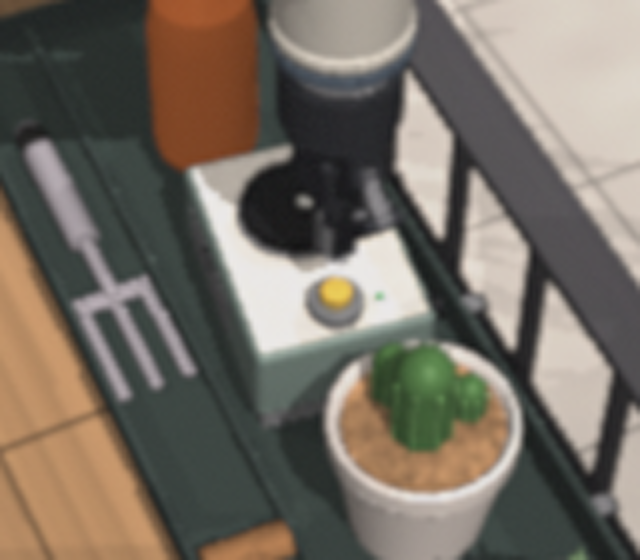

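Request:
play_rows(steps=[{"offset": [0.3, 0, 0], "twist": [0, 0, 0]}, {"offset": [0.25, -0.02, 0], "twist": [0, 0, 0]}, {"offset": [0.15, 0, -0.02], "twist": [0, 0, 0]}, {"offset": [0, 0, 0], "twist": [0, 0, 0]}, {"offset": [0, 0, 0], "twist": [0, 0, 0]}, {"offset": [0, 0, 0], "twist": [0, 0, 0]}])

```text
time: 10.3
ee_pos: [0.5434, 0.0453, 0.1419]
orientation: [[0.0, 0.0, 1.0], [0.0, 1.0, -0.0], [-1.0, 0.0, 0.0]]
force: [0.9, 0.5, -0.2]
width: 0.0
```

Request:
play_rows(steps=[{"offset": [0.04, 0, 0], "twist": [0, 0, 0]}, {"offset": [0.04, 0, 0], "twist": [0, 0, 0]}, {"offset": [0.04, 0, 0], "twist": [0, 0, 0]}, {"offset": [0, 0, 0], "twist": [0, 0, 0]}, {"offset": [0, 0, 0], "twist": [0, 0, 0]}, {"offset": [0, 0, 0], "twist": [0, 0, 0]}])

```text
time: 10.9
ee_pos: [0.5432, 0.0452, 0.1369]
orientation: [[0.0, 0.0, 1.0], [0.0, 1.0, -0.0], [-1.0, 0.0, 0.0]]
force: [-0.6, 0.3, 1.0]
width: -0.0
```

Request:
play_rows(steps=[{"offset": [0.04, 0, 0], "twist": [0, 0, 0]}, {"offset": [0.04, 0, 0], "twist": [0, 0, 0]}, {"offset": [0, 0, 0], "twist": [0, 0, 0]}, {"offset": [0, 0, 0], "twist": [0, 0, 0]}])

```text
time: 11.3
ee_pos: [0.5434, 0.0452, 0.1338]
orientation: [[0.0, 0.0, 1.0], [0.0, 1.0, -0.0], [-1.0, 0.0, 0.0]]
force: [0.4, -0.6, 1.8]
width: 0.0001
```

Request:
play_rows(steps=[{"offset": [0.04, 0, 0], "twist": [0, 0, 0]}, {"offset": [0, 0, 0], "twist": [0, 0, 0]}, {"offset": [0, 0, 0], "twist": [0, 0, 0]}])

```text
time: 11.6
ee_pos: [0.5434, 0.0452, 0.1322]
orientation: [[0.0, 0.0, 1.0], [0.0, 1.0, -0.0], [-1.0, 0.0, 0.0]]
force: [0.4, 0.5, 2.8]
width: 0.0003
```

Request:
play_rows(steps=[{"offset": [0.03, 0, 0], "twist": [0, 0, 0]}, {"offset": [0, 0, 0], "twist": [0, 0, 0]}, {"offset": [0, 0, 0], "twist": [0, 0, 0]}])

```text
time: 11.9
ee_pos: [0.5434, 0.0452, 0.1311]
orientation: [[0.0, 0.0, 1.0], [-0.0, 1.0, -0.0], [-1.0, -0.0, 0.0]]
force: [0.9, -0.1, 4.7]
width: -0.0003
```

Request:
play_rows(steps=[{"offset": [0.02, 0, 0], "twist": [0, 0, 0]}, {"offset": [0, 0, 0], "twist": [0, 0, 0]}, {"offset": [0, 0, 0], "twist": [0, 0, 0]}])

```text
time: 12.2
ee_pos: [0.5434, 0.0452, 0.1309]
orientation: [[0.001, 0.0, 1.0], [0.0, 1.0, -0.0], [-1.0, 0.0, 0.001]]
force: [-2.2, -0.1, 12.3]
width: -0.0002
```

Request:
play_rows(steps=[{"offset": [0.015, 0, 0], "twist": [0, 0, 0]}, {"offset": [0, 0, 0], "twist": [0, 0, 0]}, {"offset": [0, 0, 0], "twist": [0, 0, 0]}])

```text
time: 12.5
ee_pos: [0.5434, 0.0452, 0.1308]
orientation: [[0.001, 0.0, 1.0], [0.0, 1.0, -0.0], [-1.0, 0.0, 0.001]]
force: [-4.1, -0.8, 19.0]
width: -0.0001
```

Clear hard stop: the button is fully pressed. Retreating.

Request:
play_rows(steps=[{"offset": [-0.1, 0, 0], "twist": [0, 0, 0]}, {"offset": [-0.3, 0, 0], "twist": [0, 0, 0]}, {"offset": [-0.7, 0, 0], "twist": [0, 0, 0]}, {"offset": [-0.9, 0, 0], "twist": [0, 0, 0]}, {"offset": [-0.9, 0, 0], "twist": [0, 0, 0]}, {"offset": [-0.9, 0, 0], "twist": [0, 0, 0]}, {"offset": [-0.7, 0.6, -0.3], "twist": [0, 0, 0]}, {"offset": [0, 0.9, -0.5], "twist": [0, 0, 0]}, {"offset": [0, 0.9, -0.5], "twist": [0, 0, 0]}, {"offset": [0, 0.6, -0.3], "twist": [0, 0, 0]}, {"offset": [0, 0, 0], "twist": [0, 0, 0]}, {"offset": [0, 0, 0], "twist": [0, 0, 0]}])

```text
time: 13.7
ee_pos: [0.4788, 0.1653, 0.3096]
orientation: [[-0.0, -0.002, 1.0], [-0.0, 1.0, 0.002], [-1.0, -0.0, -0.0]]
force: [0.3, -0.7, 0.2]
width: 0.0002
```

Request:
play_rows(steps=[{"offset": [0, 0, 0], "twist": [0, 0, 0]}, {"offset": [0, 0, 0], "twist": [0, 0, 0]}, {"offset": [0, 0, 0], "twist": [0, 0, 0]}, {"offset": [0, 0, 0], "twist": [0, 0, 0]}])

```text
time: 14.1
ee_pos: [0.4794, 0.1647, 0.3094]
orientation: [[-0.0, 0.001, 1.0], [-0.0, 1.0, -0.001], [-1.0, -0.0, -0.0]]
force: [-0.3, 0.4, -0.3]
width: -0.0002
```

```bash
python3 - <<'E'
from h import *
s=arm.get_state();print(s["time"],s["ee_pos"],s["qvel"],s["force"])
c=arm.camera_info("wrist");im=arm.grab_frame("wrist")[:,:,::-1].copy()
cv2.imwrite("pics/w6.png",im)
for X in [(.557,.129,.129),(.543,.045,.135),(.5927,.0942,.115)]: print(proj(c,X))
E
```

```text
14.1 [0.4794 0.1647 0.3094] [ 0.0041 -0.0023  0.0016 -0.0003  0.001   0.0019] [-0.34    0.3679 -0.3472]
[245.8462 255.3879]
[166.9429 246.1351]
[218.5616 277.509 ]
```

View pics/w6.png

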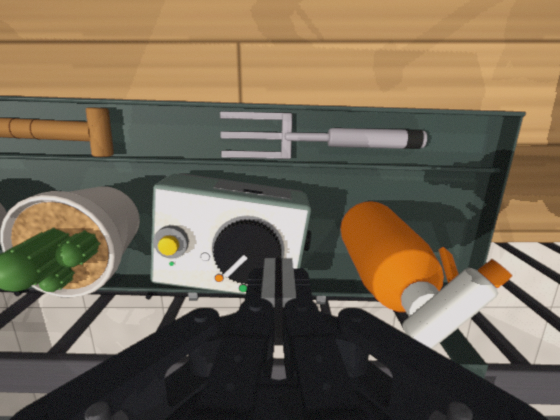

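The pointer still lies at the orange dot at (219,278). The button is up at (167,246), the timer and other things are where they were, and the hand is clear, so I am handing in.

```bash
python3 -c "
from station import arm
print(arm.close_job())"
```

```text
the job is handed in; nothing more can be done
None
```

The timer is set to summer and stored, and I handed the job in at about 14 s of the 51 s allowed; the hand-in gives no verdict.

- **Dial:** I rested the closed fingertips on the dial face, about 24 mm off the axis, with about 6 N. I turned it roughly 38° clockwise, from green into the orange click. After I lifted off, the wrist view put the pointer at about -45.6°, against about -44.5° for the orange dot.
- **Button:** I pressed it to a hard stop. The force rose to 19 N, well under the 40 N limit, with about 5–6 mm of travel. It came back up when released.
- **Last checks:** In the final picture the pointer is still at orange and the button is up. The orange dot's position matches the earlier measurement, so the timer has not shifted noticeably. The cactus, bottle, fork and dibber look unmoved. The arm stood still about 18 cm above the timer, reading no contact force.
- **Not rechecked:** The aloe pot and lever lock were out of view in the last picture, but the arm never went near them.
- **Disagreement:** The top and wrist cameras first differed by about 3 mm because the arm was still moving. Once it had settled, the dot and button positions agreed to about 2 mm.

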